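# Make up two printer repair kits

### The arm

A 7-joint arm with a two-finger parallel gripper is mounted at the origin on the work surface. World frame = base frame: x ahead of the robot, y to its left, z up, the work surface at z = 0. Lengths are in m, angles in rad, forces in N, time in s.
With the tool pointing down it reaches from about 0.425 to 0.95 m from the base axis. Payload 4.7 kg.
Tool frame: the origin (TCP) lies on the centre line of the jaws, within the pads' length; the fingertips stand robot.nose_length ahead of it and the grasp point (between the pads) lies 8 mm behind it (robot.nose_length is the distance from the TCP to the fingertips, in m); z points along the fingers, x is the direction in which the jaws open and shut, and the axes are right-handed (so a half turn about z gives the same grasp; the last joint's range is limited). The gripper opens to 85 mm and grips with 20 to 120 N. Pads are 22 mm wide; open, the fingers measure 114 mm over their backs; the gripper's body (76 mm by 85 mm) begins 54 mm behind the grasp point. The pads swing forward as they close: fully open they stand 13 mm farther back than shut.
Start: joints at [-1.249, 0.469, -0.049, 1.532, 0.024, 1.141, -0.082], TCP at [0.232, 0.634, 0.242] pointing down, gripper open.
Joint ranges: [-2.59, 2.59], [-0.33, 1.99], [-1.39, 1.29], [0.1, 2.45], [-1.04, 4.18], [0.21, 1.99], [-2.66, 2.66]. Speed limits (rad/s): [2.57, 2.57, 3.14, 3.14, 3.14, 3.14, 3.14].

### API

Orientations are given as [roll, pitch, yaw] about the fixed x, y, z axes, in that order (R = Rz(yaw) Ry(pitch) Rx(roll)).
In Python, from plant import robot gives the robot as it stands. Calls block until the motion is done:
- robot.goto(position, orientation): joint-space move of the TCP to a pose.
- robot.move_straight(position, vel=0.15, attitude=None, contact_N=None): straight line of the TCP; attitude=None keeps the orientation; vel is the mean speed in m/s. With contact_N (N) it stops when the force on the tool has changed by that much, and returns True; else False.
- robot.move_joints(angles): joint-space move.
- robot.grip(opening, strength=None): opening from 0.0 (shut) to 1.0 (fully open); strength is the grip in N (None keeps the last); returns when the fingers have stopped.
- robot.sleep(seconds).
- robot.inverse_kinematics(position, orientation): joint angles nearest the present ones, or None.
- robot.sense(): the state.
- robot.grab_frame(name): name is "scene" or "top" or "wrist"; returns a dict with "image" (400x640x3 uint8, red, green, blue), "range_z" (400x640 float32, m along the optical axis (not along the pixel's ray), 0 where there is no reading), "fx", "fy", "cx", "cy" (pixels), "R" (3x3) and "t" (3): a world point X has camera coordinates R X + t. Camera axes: x right, y down, z forward; pixel columns grow to the right and rows downward; lengths in m; the calibration is good to about 2 mm. A picture is of the moment at which its call begins.
A pose or a line that the arm cannot do raises robot.IKError and nothing moves.
- robot.close_job(): hands the job in, once; it reports no verdict.
The state is a dict: "t": time; "joint_pos": joint angles; "joint_velocities": joint speeds; "effort": joint torques, N m; "tcp_pos": TCP position; "tcp_rot": TCP orientation; "wrist_force": force on the tool from outside, world axes, zero at the start; "torque": the same for the moment, N m; "opening": opening from 0.0 (shut) to 1.0 (fully open).
Only numpy, scipy, OpenCV 4.12 (cv2) and the standard library are available. Lean on these libraries where they do the work, as an engineer would, in place of code of your own. Each camera call takes 0.05 s, during which the arm holds its last target.

### The job

Make up two repair kits for the printers from the parts standing in the middle of the table: into the tray with three compartments go the long motor (in the large compartment) and the jaw coupling and the plain bearing (one in each small compartment, either way round); into the tray with two compartments go the short motor and the fan, one in each, either way round. Every part must end the same way up as it started, resting flat on the floor of its compartment and clear of the walls' tops. Leave the flanged bearing standing where it is.

Things in the scene. Friction and masses are not known exactly. Their poses are not given: they have to be found in the camera images.
- motor_long: Long stepper motor, loose, standing on its end: square body 42 x 42 mm, 56 mm high, black with bare aluminium end caps, and a thin plain shaft (5 mm diameter) rising 18 mm from the middle of its top (74 mm in all). About 0.4 kg. Grip it by the sides of the body. Origin: centre of its underside; z up. x and y square to the sides.
- motor_short: Short stepper motor, loose, standing on its end: square body 42 x 42 mm, only 30 mm high, black with bare aluminium end caps, with a small steel gear (16 mm diameter) on the shaft that rises 18 mm from the middle of its top (48 mm in all). About 0.2 kg. Grip it by the sides of the body. Origin: centre of its underside; z up. x and y square to the sides.
- fan: Square cooling fan, loose, lying flat: black frame 40 x 40 mm, 28 mm high, round grille of blades on top. 60 g. Origin: centre of its underside; z up. x and y square to the sides.
- coupling: Jaw shaft coupling, loose, standing upright: aluminium cylinder 32 mm in diameter, 40 mm high, with a black rubber band half way up and a small bore with one slit on top. 70 g. Origin: centre of its underside; z up.
- bearing_plain: Plain linear bearing, loose, standing upright: straight steel tube 20 mm in diameter, 40 mm high, with no flange. 60 g. Origin: centre of its underside; z up.
- bearing_flanged: Flanged linear bearing, loose: steel tube 20 mm in diameter, 40 mm high, with a round flange 40 mm in diameter and 6 mm thick at its foot. In neither kit; stays where it is. Origin: centre of its underside; z up.
- tray_three: Grey kit tray with three compartments in a row, 172 x 66 mm outside. Fixed. Floor 3 mm thick; walls 3 mm thick, their tops 8 mm above the table. Origin: centre of its underside; z up, x along the row. Compartments (inside, all centred on y = 0): large one 60 x 60 mm at x = -53 mm; two small ones 50 mm along x, 60 mm along y, at x = +5 and +58 mm.
- tray_two: Grey kit tray with two equal compartments in a row, 129 x 66 mm outside. Fixed. Floor 3 mm thick; walls 3 mm thick, their tops 8 mm above the table. Origin: centre of its underside; z up, x along the row. Both compartments are 60 x 60 mm, centred at x = -31.5 mm and x = +31.5 mm, y = 0.
Things that resemble listed ones, but are neither listed nor needed, are in the scene too. Leave any blue or turquoise look-alike of the tray_two alone.

How it is judged:
By the outcome, as a careful person would: the job done as asked, in the order asked, and still so for the second after the job is handed in, with the robot touching nothing.
It also fails if it takes over 128 s, if anything falls off the work surface, if the arm or the gripper's body presses on something with over 40 N, if the wrist force passes 120 N, or if a joint passes its speed limit or range.

## Working session

There is one attempt and no reset: what is moved stays moved. The work goes in short steps, each a Python script; the robot and the scene stay as the last script left them, time stands still between calls to the robot, and variables do not carry over. Pictures are saved under pics/ and viewed, and the job is handed in when it is done.

```bash
ls; mkdir -p pics
python3 - <<'E'
from plant import robot
import cv2,numpy as np
print(robot.nose_length, robot.sense())
for n in ("scene","top","wrist"):
    f=robot.grab_frame(n); cv2.imwrite(f"pics/a_{n}.png",f["image"][...,::-1]); np.savez(f"pics/a_{n}.npz",**f)
    print(n,f["fx"],f["cx"],f["cy"],f["R"],f["t"], -f["R"].T@f["t"])
E
```

```text
pics
0.011 {'t': 0.0, 'joint_pos': array([-1.24887363,  0.46945703, -0.04859879,  1.53370141,  0.02408806,
        1.14101423, -0.0822839 ]), 'joint_velocities': array([ 0.00021731,  0.00142975,  0.00206521,  0.00012861,  0.0003342 ,
       -0.00070752,  0.00076867]), 'effort': array([-7.02573470e-05, -5.10305393e+01, -4.68518736e-02, -2.37715048e+01,
        1.05486671e-02,  7.61017174e-03,  1.43302339e-05]), 'tcp_pos': array([0.23176562, 0.63335418, 0.24124774]), 'tcp_rot': array([3.14153088e+00, 1.99389355e-03, 1.22001991e+00]), 'wrist_force': array([ 0.27912193,  0.0860902 , -0.78855925]), 'torque': array([-0.00218257, -0.04165168,  0.03734885]), 'opening': 0.9992258332122594}
scene 408.7712738757997 312.8114310956196 200.4922906168099 [[-0.77678869  0.62958786  0.01478022]
 [ 0.47985307  0.60691848 -0.63355425]
 [-0.40784846 -0.48504545 -0.77355708]] [ 0.49262382 -0.12549411  1.09832214] [0.89083233 0.29875087 0.76282645]
top 500.7132456878514 315.43333818659744 201.61567837305407 [[ 0.0074708  -0.99993482 -0.00863396]
 [-0.99116017 -0.00626097 -0.13252292]
 [ 0.13246023  0.00954769 -0.99114234]] [-0.13723192  0.524507    1.12058891] [ 0.37246222 -0.14463809  1.17898745]
wrist 352.22229759412346 322.67429825834313 198.9923533109827 [[ 0.34350776  0.93914884 -0.00137107]
 [ 0.90202979 -0.32952382  0.27884819]
 [ 0.26142815 -0.09702327 -0.96033422]] [-0.67456113 -0.03636324  0.37870744] [0.16551292 0.65827418 0.37290066]
```

View pics/a_top.png

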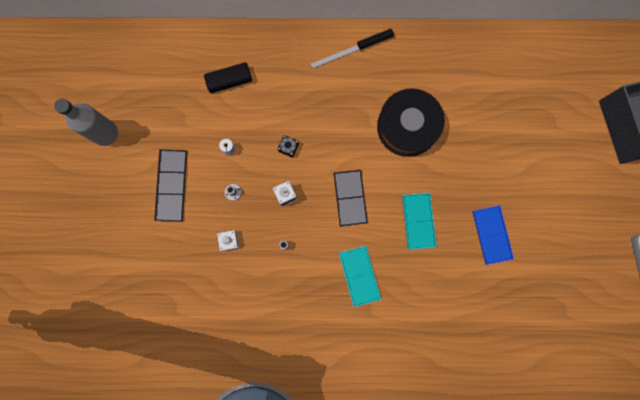

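View pics/a_scene.png

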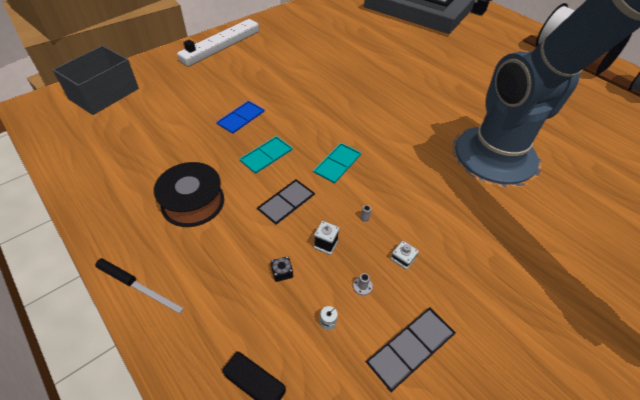

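The top view shows these parts:
- coupling (227,146)
- flanged bearing (233,191)
- short motor (228,240)
- fan (288,146)
- long motor (285,193)
- plain bearing (284,244)
- grey three-compartment tray (171,185)
- grey two-compartment tray (351,197)

The turquoise and blue look-alikes are at (419,221), (360,275) and (492,235). I'll enlarge to confirm which is which.

Run:
```python
import cv2,numpy as np
a=cv2.imread("pics/a_top.png")[125:265,140:380]
b=cv2.imread("pics/a_scene.png")[170:395,250:470]
a=cv2.resize(a,None,fx=3.3,fy=3.3,interpolation=cv2.INTER_CUBIC); b=cv2.resize(b,None,fx=2.6,fy=2.6,interpolation=cv2.INTER_CUBIC)
cv2.imwrite("pics/b_top.png",a);cv2.imwrite("pics/b_scene.png",b)
```

```text
(no output)
```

View pics/b_top.png

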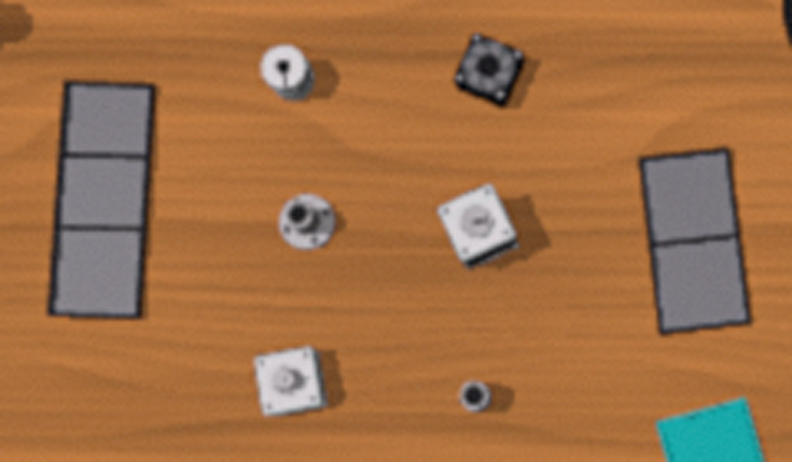

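View pics/b_scene.png

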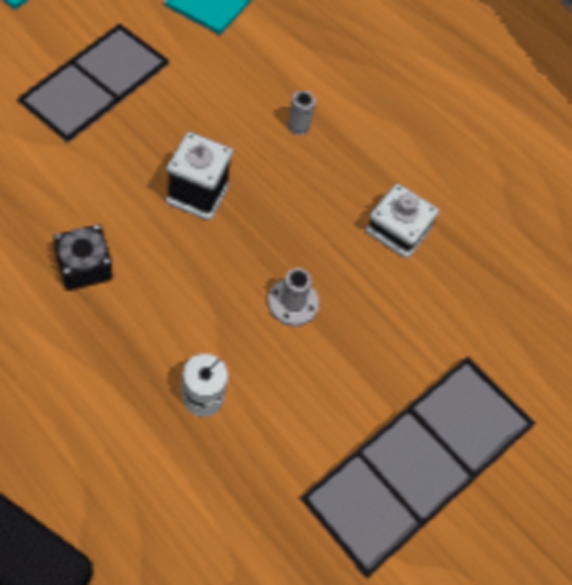

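All six parts are confirmed. The long motor is the tall black-sided block at top-view (285,193). The short one, with its gear, is at (228,240). The plain bearing at (284,244) has no flange, unlike (233,191). The large compartment of the three-tray is the end nearest the robot. Next I measure positions.

```bash
cat > h.py <<'E'
import numpy as np,cv2
def cloud(f):
    v,u=np.mgrid[0:400,0:640]; z=f["range_z"].astype(float)
    P=np.stack([(u-f["cx"])/f["fx"]*z,(v-f["cy"])/f["fy"]*z,z],-1)
    return (P-f["t"])@f["R"]      # R^T (P-t)
def ray(f,uv,h):
    uv=np.atleast_2d(np.asarray(uv,float))
    d=np.c_[(uv[:,0]-f["cx"])/f["fx"],(uv[:,1]-f["cy"])/f["fy"],np.ones(len(uv))]@f["R"]
    c=-f["R"].T@f["t"]; s=(h-c[2])/d[:,2]
    return c+d*s[:,None]
def proj(f,X):
    p=f["R"]@np.asarray(X)+f["t"]; return p[:2]/p[2]*[f["fx"],f["fy"]]+[f["cx"],f["cy"]]
E
python3 - <<'E'
from h import *
for n,cands in (("top",dict(coupling=(227,146,.04),flanged=(233,191,.04),short=(228,240,.03),fan=(288,146,.028),long=(285,193,.056),plain=(284,244,.04))),
 ("scene",dict(coupling=(329,317,.04),flanged=(364,283,.04),short=(405,252,.03),fan=(282,267,.028),long=(327,235,.056),plain=(366,212,.04)))):
    f=dict(np.load(f"pics/a_{n}.npz")); C=cloud(f)
    for k,(u,v,h) in cands.items():
        w=C[v-26:v+27,u-24:u+25].reshape(-1,3); 
        w=w[(w[:,2]>h-.006)&(w[:,2]<h+.006)&(np.abs(w[:,0]-ray(f,(u,v),h)[0,0])<.04)]
        r=cv2.minAreaRect((w[:,:2]*1000).astype(np.float32))
        print(n,k,len(w),"zmed %.4f"%np.median(w[:,2]),"rect",np.round(r[0],1),np.round(r[1],1),round(r[2],1),"mean",np.round(w[:,:2].mean(0)*1000,1))
    # table
    g=C[::20,::20].reshape(-1,3); print(n,"table z med",np.median(g[:,2]))
    for k,(u,v) in dict(top=dict(three=(171,185),two=(351,197)),scene=dict(three=(411,348),two=(287,201)))[n].items():
        hsv=cv2.cvtColor(f["image"],cv2.COLOR_RGB2HSV); m=(hsv[...,1]<70).astype(np.uint8)
        m=cv2.morphologyEx(m,cv2.MORPH_CLOSE,np.ones((3,3)))
        nl,lab,st,_=cv2.connectedComponentsWithStats(m); l=lab[v,u]
        c=max(cv2.findContours((lab==l).astype(np.uint8),cv2.RETR_EXTERNAL,cv2.CHAIN_APPROX_NONE)[0],key=len)[:,0]
        r=cv2.minAreaRect((ray(f,c,.006)[:,:2]*1000).astype(np.float32))
        print(n,k,st[l],np.round(r[0],1),np.round(r[1],1),round(r[2],2))
E
```

```text
top coupling 145 zmed 0.0401 rect [656.6  76.6] [29.9 30.4] 30.9 mean [656.6  76.6]
top flanged 60 zmed 0.0400 rect [551.7  63.7] [18.4 16.6] 88.0 mean [551.5  63.3]
top short 293 zmed 0.0300 rect [436.3  69.4] [42.1 42.4] 11.6 mean [436.   68.6]
top fan 281 zmed 0.0284 rect [661.  -67.1] [39.5 40.6] 67.1 mean [660.5 -67.1]
top long 325 zmed 0.0561 rect [544.6 -62.1] [41.7 41.8] 24.9 mean [544.3 -62.2]
top plain 59 zmed 0.0399 rect [427.2 -60.6] [18.4 18.6] 0.9 mean [426.5 -61.3]
top table z med 0.00010563931169260907
top three [ 155  150   31   71 1874] [567.5 212.1] [ 64.  169.2] 88.89
top two [ 334  171   33   55 1410] [ 539.7 -215. ] [126.2  63.1] 6.76
scene coupling 231 zmed 0.0391 rect [658.4  75. ] [31.6 30.4] 19.8 mean [659.3  75.5]
scene flanged 79 zmed 0.0390 rect [553.8  61.4] [18.6 18.7] 62.1 mean [554.5  61.6]
scene short 288 zmed 0.0289 rect [438.1  66.9] [42.8 42.4] 9.8 mean [441.2  68.7]
scene fan 340 zmed 0.0272 rect [663.1 -68.9] [40.7 39.7] 66.8 mean [663.9 -67.6]
scene long 321 zmed 0.0551 rect [547.  -64.2] [42.3 41.8] 26.3 mean [548.2 -62.6]
scene plain 59 zmed 0.0388 rect [427.9 -63.3] [19.4 18.3] 11.9 mean [429.1 -62.8]
scene table z med -0.0011004114124799555
scene three [ 367  308   88   83 3130] [569.2 210.1] [ 63.7 170.4] 88.85
scene two [ 258  180   56   44 1116] [ 542.4 -215.3] [126.7  65.5] 6.85
```

Both views agree to about 2 mm, and heights and sizes match the description. The tray's long axis is at yaw −1.1° (three) and 6.8° (two). First the long motor.

```bash
cat >> h.py <<'E'
from math import pi,radians,cos,sin
T3=np.array([.5683,.2111]);Y3=radians(-1.1);T2=np.array([.5410,-.2152]);Y2=radians(6.8)
def comp(T,Y,x): return T+x*np.array([cos(Y),sin(Y)])
# part: xy, side yaw(None=round), grasp TCP height above underside, target xy, tray yaw, width
J=dict(long=((.5458,-.0631),radians(25.5),.028,comp(T3,Y3,-.053),Y3,.042),
 coupling=((.6575,.0758),None,.025,comp(T3,Y3,.058),Y3,.032),
 plain=((.4275,-.0620),None,.025,comp(T3,Y3,.005),Y3,.020),
 short=((.4372,.0683),radians(11),.017,comp(T2,Y2,-.0315),Y2,.042),
 fan=((.6620,-.0680),radians(-23),.016,comp(T2,Y2,.0315),Y2,.040))
def wrap(a): return (a+pi/2)%pi-pi/2
def plan(robot,k):
    """choose pick/place yaw (turn by the same grasp) with IK everywhere"""
    xy,s,h,t,Y,w=J[k]; out=[]
    yplace=Y+pi/2
    if s is None: picks=[(yplace,yplace)]
    else:
        picks=[]
        for q in (0,pi/2):
            d=(yplace-(s+q)+pi/4)
            if abs(wrap(yplace-(s+q)))<pi/4+1e-6: picks.append((yplace-wrap(yplace-(s+q)),yplace))
    for a,b in picks:
        for f in (0,pi,-pi):
            js=[robot.inverse_kinematics([*p,z],[pi,0,y+f]) for p,y in ((xy,a),(t,b)) for z in (.16,h)]
            if all(j is not None for j in js):
                out.append((max(abs(j[6]) for j in js),a+f,b+f))
    return sorted(out,key=lambda o:o[0])
E
python3 - <<'E'
from plant import robot
from h import *
for k in J: print(k,np.round(J[k][3],4),[np.round(o,2) for o in plan(robot,k)])
E
```

```text
long [0.5153 0.2121] [array([1.75, 5.16, 4.69]), array([ 1.75, -1.13, -1.59]), array([2.23, 2.02, 1.55])]
coupling [0.6263 0.21  ] [array([1.47, 1.55, 1.55]), array([1.65, 4.69, 4.69]), array([ 1.65, -1.59, -1.59])]
plain [0.5733 0.211 ] [array([1.69, 4.69, 4.69]), array([ 1.69, -1.59, -1.59]), array([1.86, 1.55, 1.55])]
short [ 0.5097 -0.2189] [array([1.4 , 4.9 , 4.83]), array([ 1.4 , -1.38, -1.45]), array([2.38, 1.76, 1.69])]
fan [ 0.5723 -0.2115] [array([ 1.3 , -1.97, -1.45]), array([1.3 , 4.31, 4.83]), array([2.27, 1.17, 1.69])]
```

```bash
cat >> h.py <<'E'
def pick(robot,k):
    xy,s,h,t,Y,w=J[k]
    o=[o for o in plan(robot,k) if -pi<o[1]<0][0]
    robot.grip(1.0)
    robot.goto([*xy,.14],[pi,0,o[1]])
    hit=robot.move_straight([*xy,h],vel=.12,contact_N=12)
    robot.grip(0.0,strength=40 if k!="long" else 60)
    a=robot.sense(); robot.move_straight([*xy,.14],vel=.12); b=robot.sense()
    print(k,"hit",hit,"z %.4f"%a["tcp_pos"][2],"opening %.3f -> %.3f (w/85=%.3f)"%(a["opening"],b["opening"],w/.085),"Fz",np.round(b["wrist_force"],1),"t",round(b["t"],1))
    return a["tcp_pos"][2],o[2]
def place(robot,k,z,yaw):
    t,w=J[k][3],J[k][5]
    robot.goto([*t,.14],[pi,0,yaw])
    robot.move_straight([*t,z+.012],vel=.12)
    hit=robot.move_straight([*t,z+.0015],vel=.025,contact_N=4)
    a=robot.sense()
    robot.grip(min(1,w/.085+.25)); robot.move_straight([*t,.14],vel=.12)
    print(k,"placed hit",hit,"dz %.4f"%(a["tcp_pos"][2]-z),np.round(a["wrist_force"],1),"t",round(robot.sense()["t"],1))
def shot(robot,n,name):
    f=robot.grab_frame(n); cv2.imwrite(f"pics/{name}.png",f["image"][...,::-1]); np.savez(f"pics/{name}.npz",**f); return f
E
python3 - <<'E'
from plant import robot
from h import *
z,y=pick(robot,"long"); print(z,y)
shot(robot,"wrist","c1"); shot(robot,"scene","c2")
E
```

```text
long hit False z 0.0286 opening 0.482 -> 0.489 (w/85=0.494) Fz [-0.5  0.4 -4.4] t 5.7
0.02857362870061758 -1.589994948566834
```

```bash
python3 -c "
import cv2,numpy as np
a=cv2.imread('pics/c1.png');b=cv2.imread('pics/c2.png')
cv2.imwrite('pics/c3.png',cv2.resize(np.vstack([a,b]),None,fx=.74,fy=.74))"
```

```text
(no output)
```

View pics/c3.png

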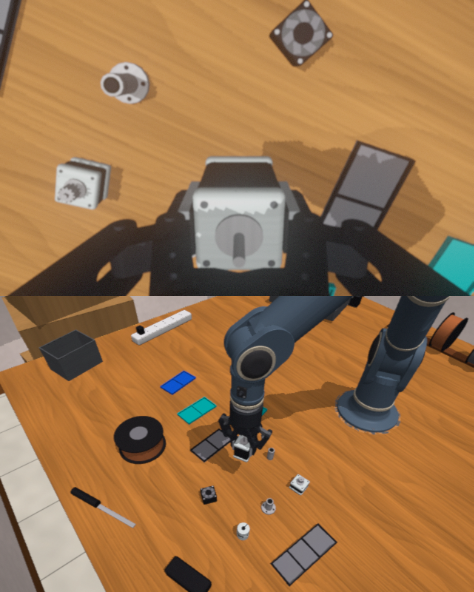

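The motor is held square between the pads, with its shaft at about (240,245) in the wrist half. The width reads 42 mm and the weight about 0.4 kg. Now placing it.

```bash
python3 - <<'E'
from plant import robot
from h import *
place(robot,"long",0.02857,-1.59)
shot(robot,"wrist","d1"); shot(robot,"top","d2")
E
python3 -c "
import cv2,numpy as np
a=cv2.imread('pics/d1.png');b=cv2.imread('pics/d2.png')
cv2.imwrite('pics/d3.png',cv2.resize(np.vstack([a,b]),None,fx=.74,fy=.74))"
```

```text
long placed hit True dz 0.0030 [-1.5 -0.6  4.5] t 9.7
```

View pics/d3.png

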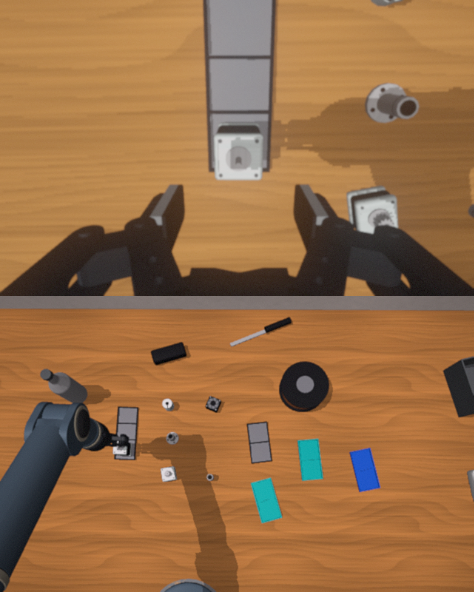

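The long motor stands upright in the large compartment at wrist-view (238,155). It touched down at exactly +3 mm. Next the coupling and the plain bearing.

```bash
python3 - <<'E'
from plant import robot
from h import *
for k in ("coupling","plain"):
    z,y=pick(robot,k)
    o=robot.sense()["opening"]
    if abs(o-J[k][5]/.085)>.06: print("BAD grasp",o); shot(robot,"wrist","e_bad"); break
    place(robot,k,z,y)
shot(robot,"wrist","e1"); shot(robot,"scene","e2")
E
python3 -c "
import cv2,numpy as np
a=cv2.imread('pics/e1.png');b=cv2.imread('pics/e2.png')
cv2.imwrite('pics/e3.png',cv2.resize(np.vstack([a,b]),None,fx=.74,fy=.74))"
```

```text
coupling hit False z 0.0255 opening 0.362 -> 0.361 (w/85=0.376) Fz [ 0.2 -0.2 -0.3] t 13.7
coupling placed hit True dz 0.0030 [-1.1 -0.   5.2] t 17.2
plain hit False z 0.0253 opening 0.219 -> 0.218 (w/85=0.235) Fz [ 0.5  0.2 -0.9] t 21.7
plain placed hit True dz 0.0031 [-0.7  0.5  4.3] t 25.7
```

View pics/e3.png

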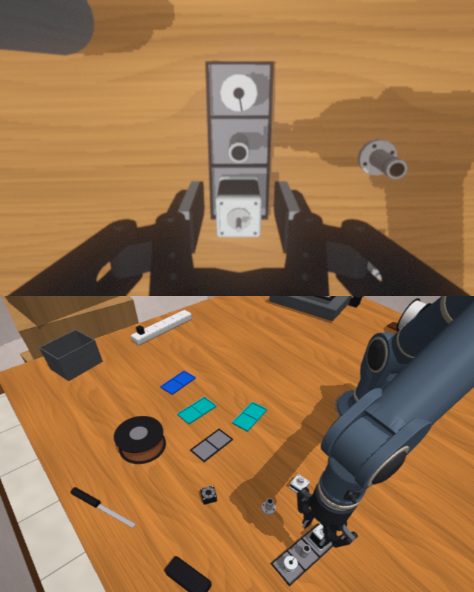

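All three stand upright in their compartments, at wrist-view (238,95), (238,152) and (238,218). Both touchdowns were at +3 mm. Now the two-compartment kit.

```bash
python3 - <<'E'
from plant import robot
from h import *
for k in ("short","fan"):
    z,y=pick(robot,k)
    o=robot.sense()["opening"]
    if abs(o-J[k][5]/.085)>.06: print("BAD grasp",o); shot(robot,"wrist","f_bad"); break
    place(robot,k,z,y)
shot(robot,"wrist","f1")
robot.goto([.45,-.40,.25],[pi,0,-1.45])
shot(robot,"scene","f2"); shot(robot,"top","f4")
E
python3 -c "
import cv2,numpy as np
a=cv2.imread('pics/f1.png');b=cv2.imread('pics/f2.png')
cv2.imwrite('pics/f3.png',cv2.resize(np.vstack([a,b]),None,fx=.74,fy=.74))"
```

```text
short hit False z 0.0175 opening 0.480 -> 0.479 (w/85=0.494) Fz [-0.7 -0.2 -2.3] t 30.0
short placed hit True dz 0.0031 [-0.4  0.5  4.1] t 34.1
fan hit False z 0.0165 opening 0.455 -> 0.455 (w/85=0.471) Fz [ 0.4  0.3 -0.4] t 38.1
fan placed hit True dz 0.0030 [-0.5  1.4  3.8] t 41.9
```

View pics/f3.png

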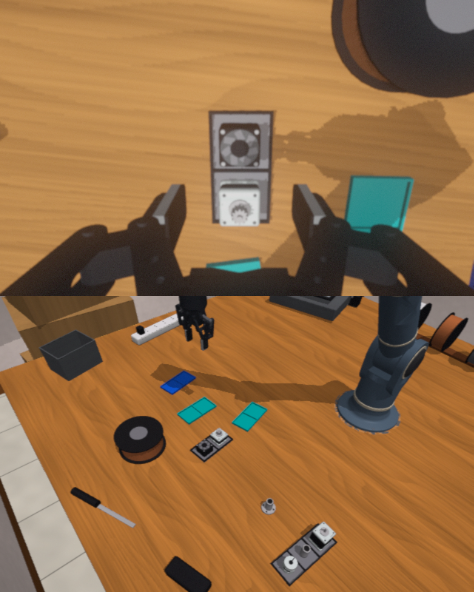

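View pics/f4.png

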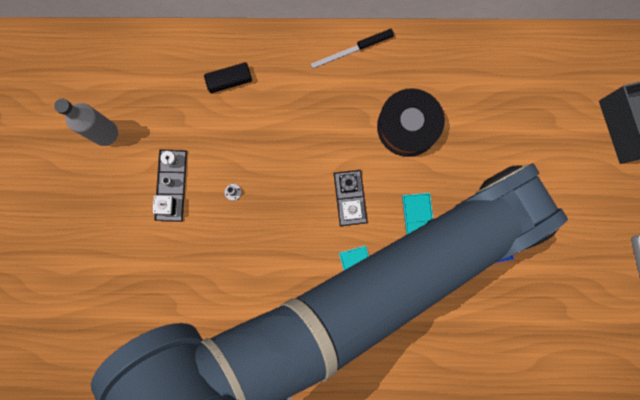

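All the parts sit in their compartments, at (167,157), (168,181), (166,205), (348,182) and (351,210) in the top view. The flanged bearing is still at (233,191). One numeric check of seating before handing in.

Run:
```python
from h import *
H=dict(long=.059,coupling=.043,plain=.043,short=.033,fan=.031,flanged=.040)
tgt={k:J[k][3] for k in J}; tgt["flanged"]=(.5528,.0625)
for n in ("f4","f2"):
    f=dict(np.load(f"pics/{n}.npz")); C=cloud(f).reshape(-1,3)
    for k,h in H.items():
        w=C[(np.linalg.norm(C[:,:2]-tgt[k],axis=1)<(.035 if k in("long","short","fan") else .024))&(abs(C[:,2]-h)<.006)]
        r=cv2.minAreaRect((w[:,:2]*1000).astype(np.float32))
        print(n,k,len(w),"z %.4f want %.3f std %.4f"%(np.median(w[:,2]),h,w[:,2].std()),"offset mm",np.round(np.array(r[0])-np.array(tgt[k])*1000,1),np.round(r[1],1))
```

```text
f4 long 327 z 0.0594 want 0.059 std 0.0023 offset mm [-0.3  1.4] [41.9 43.9]
f4 coupling 151 z 0.0435 want 0.043 std 0.0023 offset mm [-0.5  1.2] [30.3 29.6]
f4 plain 65 z 0.0439 want 0.043 std 0.0021 offset mm [-1.4  0.2] [19.3 18.2]
f4 short 288 z 0.0328 want 0.033 std 0.0022 offset mm [-1.   1.9] [42.5 42.2]
f4 fan 291 z 0.0309 want 0.031 std 0.0022 offset mm [-0.3  1.9] [40.6 39.8]
f4 flanged 60 z 0.0404 want 0.040 std 0.0019 offset mm [-1.   0.9] [17.  19.5]
f2 long 505 z 0.0580 want 0.059 std 0.0018 offset mm [ 0.5 -0.6] [42.3 42.4]
f2 coupling 280 z 0.0422 want 0.043 std 0.0014 offset mm [ 1.4 -0.6] [31.1 31. ]
f2 plain 102 z 0.0421 want 0.043 std 0.0015 offset mm [ 0.5 -0.7] [18.7 18.8]
f2 short 208 z 0.0320 want 0.033 std 0.0019 offset mm [ 0.7 -0.1] [42.5 42.4]
f2 fan 248 z 0.0303 want 0.031 std 0.0017 offset mm [ 1.6 -0.7] [39.9 41.1]
f2 flanged 81 z 0.0390 want 0.040 std 0.0019 offset mm [ 1.6 -1.5] [19.8 18.1]
```

```bash
python3 -c "
from plant import robot
robot.sleep(0.3); robot.close_job(); print(robot.sense()['t'])"
```

```text
the job is handed in; nothing more can be done
the job is handed in; nothing more can be done
```

Both kits are made up and the job is handed in. The last part was in place at about 42 s of the 128 s allowed.

- **Three-compartment tray:** the long motor is in the large compartment, with the plain bearing in the middle one and the coupling at the far end.
- **Two-compartment tray:** the short motor is in the compartment nearer the robot and the fan in the other.
- **Order:** I placed them as listed: long motor, coupling, plain bearing, short motor, fan.

**Checks:**
- Every part touched down 3 mm higher than it was picked, which matches the tray floor.
- In both fixed cameras, every top is within about 1 mm of its expected height and every centre within about 2 mm of its compartment's centre.
- The flanged bearing is where it was, to within measurement accuracy.
- The arm was parked clear of everything at hand-in.
- No check failed. The two cameras differ by about 1 to 3 mm, which fits their stated calibration.

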